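# Set two wooden boards out on a sloped kitchen stand

### The arm

A 6-joint arm with a two-finger parallel gripper is mounted at the origin on the work surface. World frame = base frame: x ahead of the robot, y to its left, z up, the work surface at z = 0. Lengths are in mm, angles in rad, forces in N, time in s.
With the tool pointing down it reaches from about 350 to 975 mm from the base axis. Payload 7.1 kg.
Tool frame: the origin (TCP) lies between the finger pads; the fingertips stand 17 mm ahead of it and the grasp point (between the pads) lies 2 mm behind it; z points along the fingers, y is the line along which they close (so a half turn about z gives the same grasp; the last joint's range is limited). The gripper opens to 88 mm and grips with 3 to 60 N. Pads are 20 mm wide; open, the fingers measure 115 mm over their backs; the gripper's body (75 mm by 178 mm) begins 61 mm behind the grasp point.
Start: joints at [-1.172, 0.423, 1.63, -0, 1.089, -0.019], TCP at [253.609, -571.216, 239.675] pointing down, gripper open.
Joint ranges: [-3, 3], [-0.9, 2.11], [0.09, 2.58], [-1.31, 4.45], [0.11, 2.69], [-2.54, 2.54]. Speed limits (rad/s): [2.39, 2.39, 3.01, 3.14, 3.14, 3.14].

### API

Orientations are given as a rotation vector (axis times angle).
In Python, from workcell import ctrl, eyes, readout gives the robot as it stands (ctrl), with the cameras (eyes) and the readings (readout).
- The arm moves only by the shell command python3 jog.py 'ROWS' [OPENING]. ROWS is a JSON list of rows, 1 to 5 of them, each of 6 numbers: dx, dy, dz in mm, then a rotation vector rx, ry, rz in rad; each row shifts and turns the commanded pose from where the row before left it, along the tool's axes as they then stand; what a row does not reach is not made up. A row lasts 1/12 s, in which the tool goes at most 41.7 mm and 0.125 rad, less where a joint would pass 70% of its speed; a pose out of reach is approached as far as the arm can. OPENING is the finger opening in mm, set as the command begins (- or left out keeps the last). The fingers move at their own pace and stop on an object; the grip force is fixed at half the most. Time passes only in rows, so rows that do not move let the fingers close. It prints the time, the measured TCP pose, the force, the opening and the grip force at its end.
- readout.get_obs(): the state, without advancing time (a new reading comes with each control period).
- eyes.get_image(name): name is "scene" or "top" or "wrist"; returns a dict with "img" (400x640x3 uint8, red, green, blue), "fx", "fy", "cx", "cy" (pixels), "R" (3x3) and "t" (3): a world point X has camera coordinates R X + t. Camera axes: x right, y down, z forward; pixel columns grow to the right and rows downward; lengths in mm; the calibration is good to about 2 mm. A picture is of the moment at which its call begins. There is no depth.
- ctrl.close_job(): hands the job in; it is judged then, once.
The state is a dict: "t": time; "qpos": joint angles; "qvel": joint speeds; "joint_torque": joint torques, N m; "ee_pos": TCP position; "orientation": TCP orientation; "ft_force": force on the tool from outside, world axes, zero at the start; "moment": the same for the moment, N m; "width": finger opening in mm; "grasp_force": force on a finger pad.
Only numpy, scipy, OpenCV 4.12 (cv2) and the standard library are available. Lean on these libraries where they do the work, as an engineer would, in place of code of your own. Each camera call takes 0.05 s, during which the arm holds its last target. There are 200 camera calls.

### The job

Take the two wooden boards out of the upright rack and set them out on the sloped stand: first the plain rectangular board centred on the ledge to the robot's left, then the paddle-shaped board, handle up, centred on the ledge to the robot's right. Lean each board back to the stand's slope while you still hold it, ease it down gently until it rests in its ledge behind the lip, and only then let go, so that both boards end up leaning flat against the slatted back. Do not disturb the crock, the mill or the mug.

Things in the scene. Friction and masses are not known exactly. Their poses are not given: they have to be found in the camera images.
- board: Plain rectangular light-wood board, 14 mm thick (its x), 130 mm wide (y), 180 mm tall (z), 0.16 to 0.33 kg. Origin: centre of its lower edge face, mid-thickness; z up the board, x normal to its two alike faces. Starts upright in either slot of the rack, perhaps leaning a few degrees. Its bare top edge can be pinched across the thickness from above.
- paddle: Paddle-shaped light-wood board, 14 mm thick (x): body 110 mm wide (y), 115 mm tall, then a 70 mm wide, 12 mm tall shoulder, then a handle 36 mm wide up to z = 185 mm. 0.11 to 0.24 kg. Origin: centre of its lower edge face; z up to the handle, x normal to its two alike faces. Starts upright, handle up, in the other slot; pinch the handle across the thickness from above.
- rack: Fixed steel rack, footplate 190 (x) by 150 (y) mm, 12 mm thick, origin under its centre. Two slots 18 mm wide at x = -45 and +45 mm between posts that rise to z = 62 mm. The boards stand on the footplate (z = 12 mm), their x along the rack's x. Yaw varies; rack and stand may swap sides.
- stand: Fixed dark-wood sloped stand. Foot slab 170 (x) by 290 (y) mm, 15 mm thick; origin at the table top under the foot; x towards its open front (roughly away from the robot), y to the robot's left. Carries the slatted back (slope) and, as part of this thing, two ledges: left and right, described under left_bay and right_bay.
- slope: The stand's back, leaning 30 degrees from vertical, top towards the robot. Origin: front face of the slats, mid-width, lower end. x: out of the front (away from the robot and up); y: robot's left; z: up the slope. Four slats 20 mm wide, 150 mm long, at y = -115, -35, 35, 115 mm; crossbars behind them end at z = 78 mm. Between the slats behind each ledge is a 60 mm open gap: room for a finger.
- left_bay (a point): Point on the front plane of the slats in the middle of the left ledge, at slope (0, 75, 0) mm, axes as slope. Ledge: 120 mm wide, square to the slats, cork-lined floor 24 mm deep (x 0 to 24), then a lip 16 mm high, 8 mm thick. It is clamped at a height that differs each run and is not measured: floor anywhere from z = 8 to 33 mm up the slope; feel for it. Cushioned: it gives 2 mm at 12 N.
- right_bay (a point): The same for the right ledge, at slope (0, -75, 0) mm. An equal ledge, clamped at its own unmeasured height, floor from z = 8 to 33 mm up the slope. A board seated in a ledge has its origin at x = 7 to 17 mm and z at the floor.
- crock: Utensil crock with spoons, terracotta, 96 mm across, 120 mm tall (230 mm with the spoons), origin under its centre. Bystander.
- mill_dark: Dark wooden pepper mill, 54 mm across, 137 mm tall, origin under its centre. Bystander.
- mug: White mug, 80 mm across, 90 mm tall, origin under its centre. Bystander.

How it is judged (in metres and radians):
On the way, in this order (a step that is already met when the one before it is completed fails the run):
1. the rectangular board, still held, is laid back to the slope (within about 10 degrees) and rests in the left ledge (contact force between board and stand above 0.3 N and x of board in the frame of slope between 0.002 and 0.02 m and y of board in the frame of slope between 0.055 and 0.095 m and z of board in the frame of slope between 0.003 and 0.04 m and angle between the x axis of board and the x axis of slope, either way round below 0.18 rad and angle between the z axis of board and the z axis of slope, either way round below 0.18 rad and contact force between the fingers and board above 1 N), for 0.2 s.
2. the rectangular board is let go and rests in the left ledge, leaning on the slats (contact force between board and stand above 0.3 N and x of board in the frame of slope between 0.002 and 0.02 m and y of board in the frame of slope between 0.055 and 0.095 m and z of board in the frame of slope between 0.003 and 0.04 m and angle between the x axis of board and the x axis of slope, either way round below 0.12 rad and angle between the z axis of board and the z axis of slope, either way round below 0.12 rad and contact force between the fingers and board below 0.05 N and linear speed of board below 0.02 m/s and angular speed of board below 0.1 rad/s), for 0.2 s.
3. the paddle board, still held, is laid back to the slope (within about 10 degrees) and rests in the right ledge (contact force between paddle and stand above 0.3 N and x of paddle in the frame of slope between 0.002 and 0.02 m and y of paddle in the frame of slope between -0.095 and -0.055 m and z of paddle in the frame of slope between 0.003 and 0.04 m and angle between the x axis of paddle and the x axis of slope, either way round below 0.18 rad and angle between the z axis of paddle and the z axis of slope, either way round below 0.18 rad and contact force between the fingers and paddle above 1 N), for 0.2 s.
At the end, for the whole second after the job is handed in: Both boards released and still: the rectangular one in the left ledge, the paddle, handle up, in the right, each bearing on its ledge with its lower edge between slats and lip, within 20 mm of the ledge's middle and within about 7 degrees of the slope in lean and in its own plane (all of step 2 and contact force between paddle and stand above 0.3 N and x of paddle in the frame of slope between 0.002 and 0.02 m and y of paddle in the frame of slope between -0.095 and -0.055 m and z of paddle in the frame of slope between 0.003 and 0.04 m and angle between the x axis of paddle and the x axis of slope, either way round below 0.12 rad and angle between the z axis of paddle and the z axis of slope, either way round below 0.12 rad and contact force between the fingers and paddle below 0.05 N and linear speed of paddle below 0.02 m/s and angular speed of paddle below 0.1 rad/s); the robot touches nothing.
It fails at once if a bystander (crock, mill, mug) is moved by more than 20 mm (distance of any of crock, mill_dark, mug from where it was at the start of the episode above 0.02 m).
It fails at once if a board is rammed into the stand (over 40 N) (contact force between any of board, paddle and stand above 40 N or contact force between any of board, paddle and slope above 40 N).
It also fails if it takes over 72 s, if anything falls off the work surface, if the arm or the gripper's body presses on something with over 40 N, if the wrist force passes 120 N, or if a joint passes its speed limit or range.

## Working session

There is one attempt and no reset: what is moved stays moved. The work goes in short steps, Python scripts to look and compute and a shell command to move; the robot and the scene stay as the last step left them, time stands still between calls to the robot, and variables do not carry over. Pictures are saved under pics/ and viewed, at most 13 in all, crops included, and the job is handed in when it is done.

```bash
ls; mkdir -p pics
python3 - <<'E'
from workcell import ctrl, eyes, readout
import cv2
o=readout.get_obs();print(o)
for n in ["scene","top"]:
    d=eyes.get_image(n);cv2.imwrite(f"pics/{n}0.png",d["img"][:,:,::-1]);print(n,d["fx"],d["cx"],d["cy"],d["R"],d["t"])
E
```

```text
jog.py
pics
workcell.py
{'t': 0.0, 'qpos': array([-1.17201316e+00,  4.23798189e-01,  1.63072207e+00,  2.01976504e-05,
        1.08859152e+00, -1.89994823e-02]), 'qvel': array([-0.00021608,  0.00084383, -0.00063194, -0.00154241,  0.00016095,
       -0.00101165]), 'joint_torque': array([ 5.13080304e-04, -5.44627690e+01, -2.73668665e+01,  6.42806618e-02,
        2.27815151e-02, -1.07779017e-04]), 'ee_pos': array([ 253.40058606, -570.72782199,  238.91571037]), 'orientation': array([-3.07183925e+00, -6.51164728e-01,  4.22613426e-04]), 'ft_force': array([0.96294932, 0.44327075, 0.35160076]), 'moment': array([-0.01306151,  0.00854466, -0.00227447]), 'grasp_force': 0.0, 'width': 87.84029655427456}
scene 500.2117179657639 331.94683360677664 204.83385406460695 [[-6.47469274e-01  7.62091550e-01  9.20446314e-05]
 [ 5.96571746e-01  5.06919602e-01 -6.22201470e-01]
 [-4.74221142e-01 -4.02801423e-01 -7.82857153e-01]] [ 426.93914196 -349.37366119 1279.96977713]
top 408.5440433442143 308.4863527030757 206.06960724703384 [[-0.00552656 -0.99995342 -0.00791271]
 [-0.99511624  0.00627934 -0.09851013]
 [ 0.09855523  0.00732964 -0.99510459]] [ 13.18419734 628.80385689 678.66696187]
```

View pics/scene0.png

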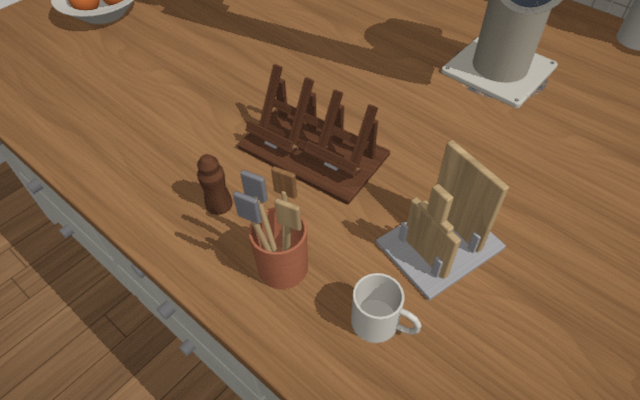

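View pics/top0.png

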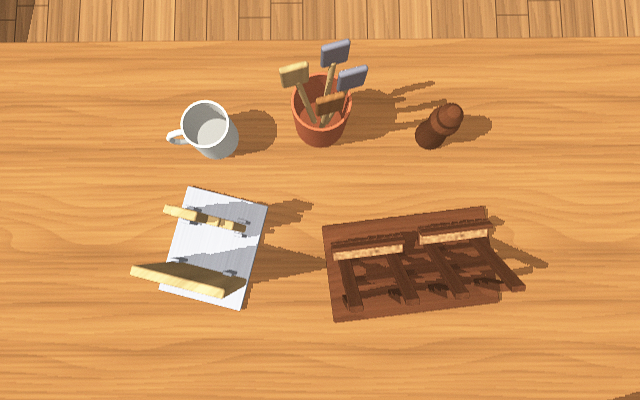

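Both views show the same layout. The rack is on the robot's left (top px ~215,250), with the rectangular board in the near slot (~190,280) and the paddle in the far slot (~205,220). The stand is on the right (top px ~415,265), its ledges facing away. The crock, mill and mug lie beyond them. I'll zoom in to pick corners.

Run:
```python
import cv2,numpy as np
t=cv2.imread("pics/top0.png");s=cv2.imread("pics/scene0.png")
def crop(im,x,y,w,h,f):
    c=cv2.resize(im[y:y+h,x:x+w],None,fx=f,fy=f,interpolation=cv2.INTER_CUBIC)
    for i in range(0,w,20): cv2.putText(c,str(x+i),(i*f,8),0,.3,(0,0,255),1);c[::8,i*f]=(0,0,255)
    for i in range(0,h,20): cv2.putText(c,str(y+i),(0,i*f+4),0,.3,(255,0,0),1);c[i*f,::8]=(255,0,0)
    return c
cv2.imwrite("pics/ctop.png",np.vstack([np.hstack([crop(t,310,190,220,140,3)]),]))
a=crop(t,120,170,160,145,4);cv2.imwrite("pics/crack.png",a)
b=crop(s,230,60,165,145,3);c=crop(s,370,135,140,165,3)
h=max(b.shape[0],c.shape[0]);p=lambda z:cv2.copyMakeBorder(z,0,h-z.shape[0],0,0,0)
m=np.hstack([p(b)[:, :400] if 0 else p(b),p(c)]);m=m[:, :];print(m.shape);cv2.imwrite("pics/cscene.png",cv2.resize(m,None,fx=800/m.shape[1],fy=800/m.shape[1]) if m.shape[1]>800 else m)
```

```text
(495, 915, 3)
```

View pics/ctop.png

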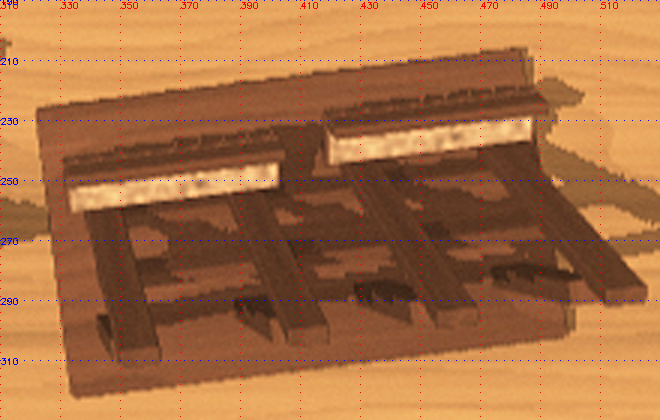

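View pics/crack.png

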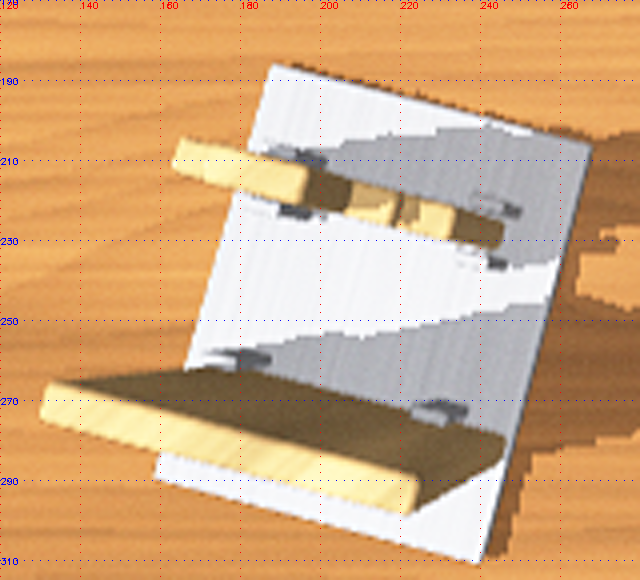

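View pics/cscene.png

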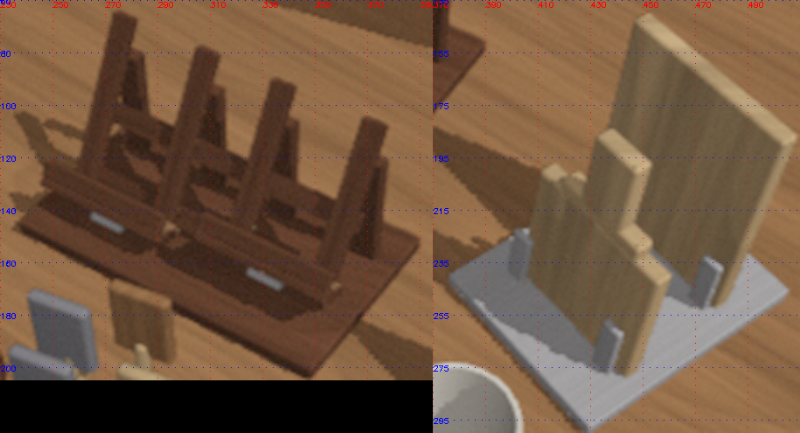

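The crops show the points I need:
- **Stand foot:** corners in top at about (322,226), (485,206), (498,302) and (334,322), with the four slat tips near row 285–307.
- **Board:** top edge from (131,270) to (223,293).
- **Paddle:** handle top around (181,213).

Next I fit the poses.

```bash
cat > fit.py <<'E'
import numpy as np,cv2,sys
from scipy.optimize import least_squares
from scipy.spatial.transform import Rotation as Ro
from workcell import ctrl, eyes, readout
C={n:eyes.get_image(n) for n in("scene","top")}
def pr(n,X):
    d=C[n];p=np.atleast_2d(X)@np.array(d["R"]).T+d["t"];return np.c_[d["fx"]*p[:,0]/p[:,2]+d["cx"],d["fy"]*p[:,1]/p[:,2]+d["cy"]]
def Tz(x,y,a,P): return np.asarray(P,float)@Ro.from_rotvec([0,0,a]).as_matrix().T+[x,y,0]
T,S="top","scene"
st=[(T,(322.3,226),(85,145,15)),(T,(485,205.7),(85,-145,15)),(T,(498.3,301.7),(-85,-145,15)),(T,(334,322.3),(-85,145,15)),
(S,(235.7,145.8),(85,-145,15)),(S,(390,152.6),(-85,145,15)),(S,(349,199.5),(85,145,15))]
tips=[(T,(355.5,305.8),115),(T,(412,298.3),35),(T,(462,291.9),-35),(T,(517.5,285.8),-115),
(S,(277.6,65.1),-115),(S,(309.5,79.5),-35),(S,(339,92),35),(S,(373.2,106.5),115)]
sz=np.array([-.5,0,3**.5/2]);sx=np.array([3**.5/2,0,.5])
def rs(p):
    r=[pr(n,Tz(*p[:3],[P]))[0]-u for n,u,P in st]
    r+=[pr(n,Tz(*p[:3],[np.array([p[3],y,p[4]])+150*sz]))[0]-u for n,u,y in tips]
    return np.ravel(r)
s=least_squares(rs,[450,-190,-.1,0,15],x_scale=[10,10,.1,10,10],loss="soft_l1")
print("stand",s.x.round(3));print(rs(s.x).reshape(-1,2).round(1).tolist())
rk=[(T,(187.5,185.8),(95,75,12)),(T,(268,206.8),(95,-75,12)),(T,(240,310.5),(-95,-75,12)),(T,(158.8,289.5),(-95,75,12)),
(S,(375.4,241.7),(95,-75,12)),(S,(430,299),(95,75,12)),(S,(505.4,245.6),(-95,75,12))]
def rr(p): return np.ravel([pr(n,Tz(*p,[P]))[0]-u for n,u,P in rk])
k=least_squares(rr,[500,200,-.2],x_scale=[10,10,.1],loss="soft_l1")
print("rack",k.x.round(3));print(rr(k.x).reshape(-1,2).round(1).tolist())
# boards: pos(x,y,z of bottom) + yaw + pitch
def fitb(pts,x0):
    def f(p):
        M=(Ro.from_rotvec([0,0,p[2]])*Ro.from_rotvec([0,p[3],0])*Ro.from_rotvec([p[4],0,0])).as_matrix()
        return np.ravel([pr(n,np.asarray(P)@M.T+[p[0],p[1],p[5]])[0]-u for n,u,P in pts]+[[(p[5]-12)/5,p[4]*30]])
    b=least_squares(f,[*x0,0,0,12],x_scale=[10,10,.1,.1,.1,10],loss="soft_l1");print(b.x.round(3));print(f(b.x)[:-2].reshape(-1,2).round(1).tolist());return b.x
k3=k.x
bd=[(T,(132.5,265.5),(7,65,180)),(T,(130,274.5),(-7,65,180)),(T,(224.5,288.3),(7,-65,180)),(T,(222,298.8),(-7,-65,180)),
(S,(447.9,142.5),(7,-65,180)),(S,(502.4,190.3),(7,65,180)),(S,(508.9,187.2),(-7,65,180)),(S,(479.5,251.3),(7,65,0))]
pd=[(T,(166.3,204.3),(7,18,185)),(T,(198,212.5),(7,-18,185)),(T,(195.8,221.3),(-7,-18,185)),(T,(163,213),(-7,18,185)),
(T,(233.8,222),(7,-55,115)),(T,(233,228.8),(-7,-55,115)),
(S,(432.6,189.1),(7,-18,185)),(S,(446.3,202.9),(7,18,185)),(S,(452.8,196.8),(-7,18,185)),(S,(438.3,183.8),(-7,-18,185))]
b=fitb(bd,[*Tz(*k3,[[-45,0,0]])[0,:2],k3[2]]);p=fitb(pd,[*Tz(*k3,[[45,0,0]])[0,:2],k3[2]])
np.savez("poses.npz",stand=s.x,rack=k3,board=b,paddle=p)
E
python3 fit.py
```

```text
stand [ 5.28822e+02 -1.66004e+02  1.16000e-01  3.47640e+01  2.17660e+01]
[[-1.4, -0.9], [-1.6, -0.5], [1.1, 0.5], [-0.9, 0.5], [0.0, -2.9], [0.3, -3.3], [-1.1, 0.8], [-0.2, 0.1], [-0.3, 0.6], [-0.9, 0.9], [-0.1, 0.1], [-1.2, 0.6], [-1.7, -0.3], [-2.2, -0.5], [-1.6, -0.1]]
rack [ 5.59125e+02  1.79326e+02 -2.49000e-01]
[[-1.0, -0.5], [-0.7, -1.6], [-0.0, 0.0], [-1.4, -0.1], [-0.4, -3.3], [-0.7, -2.0], [0.1, -1.8]]
[ 5.04496e+02  1.84501e+02 -2.53000e-01  4.80000e-02 -1.00000e-02
  7.90200e+00]
[[-0.5, -1.0], [-1.2, 0.3], [0.8, 0.5], [0.4, 0.4], [-2.6, 0.1], [0.4, 0.9], [0.2, -0.2], [-0.2, -0.2]]
[ 6.10081e+02  1.74640e+02 -2.83000e-01 -3.00000e-02 -5.00000e-03
  7.26700e+00]
[[5.3, -0.2], [-0.9, -1.1], [-1.8, 0.1], [5.5, 1.1], [0.2, -1.2], [-1.7, 0.9], [-1.4, -1.8], [0.4, -0.4], [0.8, 1.9], [-0.3, -0.0]]
```

```bash
sed -i 's#(p\[5\]-12)/5#(p[5]-12)*5#' fit.py
cat >> fit.py <<'E'
def box(x0,x1,y0,y1,z0,z1):
    c=np.array([[x,y,z] for x in(x0,x1) for y in(y0,y1) for z in(z0,z1)],float)
    return [(c[i],c[j]) for i in range(8) for j in range(i) if (np.abs(c[i]-c[j])>1e-9).sum()==1]
def bm(p): 
    M=(Ro.from_rotvec([0,0,p[2]])*Ro.from_rotvec([0,p[3],0])*Ro.from_rotvec([p[4],0,0])).as_matrix();return lambda P:np.asarray(P)@M.T+[p[0],p[1],p[5]]
fs=lambda P:Tz(*s.x[:3],[P])[0]
fsl=lambda P:fs(np.array([s.x[3],0,s.x[4]])+P[0]*sx+np.array([0,P[1],0])+P[2]*sz)
L=[(fs,e,(0,255,0)) for e in box(-85,85,-145,145,0,15)]+[(lambda P:Tz(*k3,[P])[0],e,(0,255,0)) for e in box(-95,95,-75,75,0,12)]
for y in(-115,-35,35,115): L+=[(fsl,e,(0,0,255)) for e in box(-.01,0,y-10,y+10,0,150)]
L+=[(bm(b),e,(255,0,0)) for e in box(-7,7,-65,65,0,180)]
for q in((-55,55,0,115),(-18,18,127,185)): L+=[(bm(p),e,(255,0,255)) for e in box(-7,7,*q)]
f=3
def ov(n,x,y,w,h):
    im=cv2.resize(C[n]["img"][y:y+h,x:x+w,::-1],None,fx=f,fy=f,interpolation=cv2.INTER_CUBIC).copy()
    for g,e,c in L:
        a=[tuple(int(round(v)) for v in ((pr(n,g(v))[0]-(x,y)+.5)*f)) for v in e]
        cv2.line(im,a[0],a[1],c,1,cv2.LINE_AA)
    return im
A=ov(T,325,195,205,133);B=ov(T,125,178,148,138);Cc=ov(S,232,62,162,145);D=ov(S,370,135,140,165)
H=np.zeros((950,1130,3),np.uint8)
H[:A.shape[0],:A.shape[1]]=A;H[:B.shape[0],640:640+B.shape[1]]=B
H[430:430+Cc.shape[0],:Cc.shape[1]]=Cc;H[430:430+D.shape[0],640:640+D.shape[1]]=D
cv2.imwrite("pics/ov_%s.png"%sys.argv[1],cv2.resize(H,None,fx=.63,fy=.63,interpolation=cv2.INTER_AREA))
E
python3 fit.py a
```

```text
stand [ 5.28822e+02 -1.66004e+02  1.16000e-01  3.47640e+01  2.17660e+01]
[[-1.4, -0.9], [-1.6, -0.5], [1.1, 0.5], [-0.9, 0.5], [0.0, -2.9], [0.3, -3.3], [-1.1, 0.8], [-0.2, 0.1], [-0.3, 0.6], [-0.9, 0.9], [-0.1, 0.1], [-1.2, 0.6], [-1.7, -0.3], [-2.2, -0.5], [-1.6, -0.1]]
rack [ 5.59125e+02  1.79326e+02 -2.49000e-01]
[[-1.0, -0.5], [-0.7, -1.6], [-0.0, 0.0], [-1.4, -0.1], [-0.4, -3.3], [-0.7, -2.0], [0.1, -1.8]]
[ 5.05910e+02  1.84304e+02 -2.58000e-01  4.60000e-02 -9.00000e-03
  1.19340e+01]
[[-1.4, -1.9], [-2.2, -0.6], [0.4, 0.1], [-0.1, 0.2], [-2.6, -1.5], [0.4, -0.5], [0.2, -1.5], [-0.3, -1.0]]
[ 6.13413e+02  1.71847e+02 -3.03000e-01 -5.00000e-02 -1.30000e-02
  1.19500e+01]
[[4.5, -1.0], [-1.8, -1.3], [-2.8, -0.0], [4.6, 0.4], [0.2, -1.7], [-1.8, 0.5], [-1.0, -3.9], [0.5, -2.2], [1.0, 0.3], [0.3, -1.9]]
```

View pics/ov_a.png

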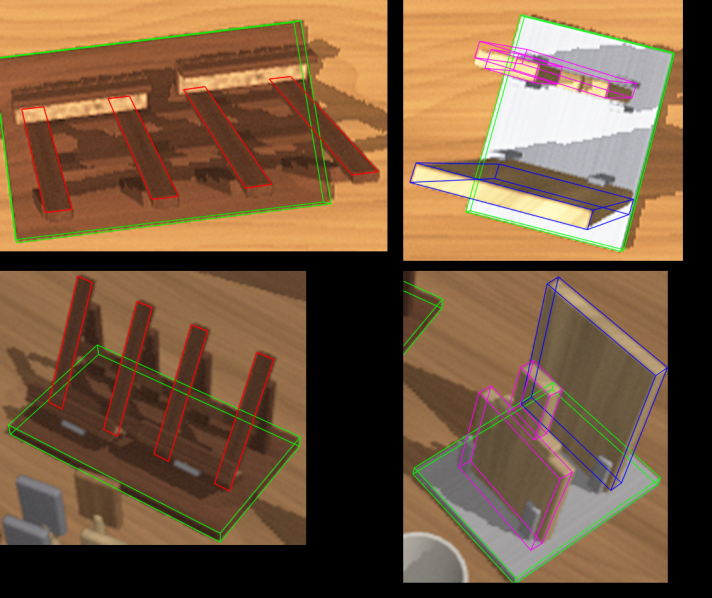

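The slat and rack overlays fit to about 2 px, so the stand pose is good. The paddle's handle sits about 2 mm further left than the fit. I'll write the helper that works out row deltas, with the first target above the board's top edge.

```bash
cat > h.py <<'E'
import numpy as np,sys
from scipy.spatial.transform import Rotation as Ro
from workcell import ctrl, eyes, readout
Z=np.load("poses.npz");S=Z["stand"]
Rs=Ro.from_rotvec([0,0,S[2]]).as_matrix()
c,s=3**.5/2,.5
Rsl=Rs@np.array([[c,0,-s],[0,1,0],[s,0,c]])          # slope axes in world
psl=Rs@np.array([S[3],0,S[4]])+[S[0],S[1],0]
def tool(yv,zv): return np.c_[np.cross(yv,zv),yv,zv]
Rstand=tool(Rsl[:,0],-Rsl[:,2])                        # tool y=slope x, z down the slope
def down(yaw): return tool(np.array([np.cos(yaw),np.sin(yaw),0]),np.array([0,0,-1.]))
def slope(x,y,z): return psl+Rsl@[x,y,z]
def inslope(p): return Rsl.T@(np.asarray(p)-psl)
def rows(p,R,N=None):
    o=readout.get_obs();R0=Ro.from_rotvec(o["orientation"]).as_matrix();dp=np.asarray(p)-o["ee_pos"]
    w=Ro.from_matrix(R0.T@R).as_rotvec()
    if N is None:N=int(max(np.ceil(np.linalg.norm(dp)/38),np.ceil(np.linalg.norm(w)/.12),1))
    A=sum(R0@Ro.from_rotvec(w/N*k).as_matrix() for k in range(N))
    print(N,"rows of",np.r_[np.linalg.solve(A,dp).round(1),(w/N).round(4)].tolist(),"pos",o["ee_pos"].round(1),"t",round(o["t"],2))
E
python3 - <<'E'
from h import *
rows([514,184,330],down(-.25))
print(psl,Rsl.round(3).tolist())
E
```

```text
22 rows of [34.7, -14.3, -4.1, -0.0, -0.0, -0.041] pos [ 253.6 -571.1  239.4] t 0.3
[ 563.352516   -161.98041541   21.7656877 ] [[0.86, -0.116, -0.497], [0.1, 0.993, -0.058], [0.5, 0.0, 0.866]]
```

```bash
r='[34.7,-14.3,-4.1,0,0,-0.041]'
python3 jog.py '[[34.7,-14.3,-4.1,0,0,-0.041],[34.7,-14.3,-4.1,0,0,-0.041],[34.7,-14.3,-4.1,0,0,-0.041],[34.7,-14.3,-4.1,0,0,-0.041],[34.7,-14.3,-4.1,0,0,-0.041]]' 88
python3 jog.py '[[34.7,-14.3,-4.1,0,0,-0.041],[34.7,-14.3,-4.1,0,0,-0.041],[34.7,-14.3,-4.1,0,0,-0.041],[34.7,-14.3,-4.1,0,0,-0.041],[34.7,-14.3,-4.1,0,0,-0.041]]'
python3 jog.py '[[34.7,-14.3,-4.1,0,0,-0.041],[34.7,-14.3,-4.1,0,0,-0.041],[34.7,-14.3,-4.1,0,0,-0.041],[34.7,-14.3,-4.1,0,0,-0.041],[34.7,-14.3,-4.1,0,0,-0.041]]'
python3 jog.py '[[34.7,-14.3,-4.1,0,0,-0.041],[34.7,-14.3,-4.1,0,0,-0.041],[34.7,-14.3,-4.1,0,0,-0.041],[34.7,-14.3,-4.1,0,0,-0.041],[34.7,-14.3,-4.1,0,0,-0.041]]'
python3 jog.py '[[34.7,-14.3,-4.1,0,0,-0.041],[34.7,-14.3,-4.1,0,0,-0.041],[0,0,0,0,0,0],[0,0,0,0,0,0]]'
python3 - <<'E'
from h import *
import cv2
rows([514,184,330],down(-.25))
d=eyes.get_image("wrist");cv2.imwrite("pics/w1.png",d["img"][:,:,::-1]);R=np.array(d["R"]);t=np.array(d["t"]);np.savez("w1.npz",R=R,t=t,k=[d["fx"],d["cx"],d["cy"]]);print(-R.T@t,R.round(3).tolist(),d["fx"],d["fy"],d["cx"],d["cy"])
E
```

```text
t: 0.72
ee_pos: [372.3, -424.3, 260.4]
orientation: [2.99, 0.965, 0.0]
ft_force: [1.2, -0.5, 0.1]
width: 87.8
grasp_force: 0.0
t: 1.13
ee_pos: [457.8, -257.3, 281.0]
orientation: [2.875, 1.266, 0.0]
ft_force: [1.4, 0.1, 0.1]
width: 87.7
grasp_force: 0.0
t: 1.55
ee_pos: [507.4, -76.6, 301.5]
orientation: [2.73, 1.554, 0.001]
ft_force: [0.9, -0.1, 0.3]
width: 87.8
grasp_force: 0.0
t: 1.97
ee_pos: [519.2, 110.4, 322.0]
orientation: [2.557, 1.825, 0.001]
ft_force: [-0.8, -0.0, -0.6]
width: 88.1
grasp_force: 0.0
t: 2.3
ee_pos: [513.1, 184.9, 330.0]
orientation: [2.479, 1.93, 0.0]
ft_force: [-0.9, 0.6, -0.2]
width: 88.1
grasp_force: 0.0
1 rows of [-0.7, 1.1, -0.0, 0.0003, 0.0, 0.0023] pos [513.1 184.9 330. ] t 2.3
[530.43079052 255.84805135 475.84915467] [[0.97, -0.245, 0.0], [-0.236, -0.935, 0.265], [-0.065, -0.257, -0.964]] 308.4076446902975 308.4076446902975 323.800423583316 197.760204676377
```

View pics/w1.png

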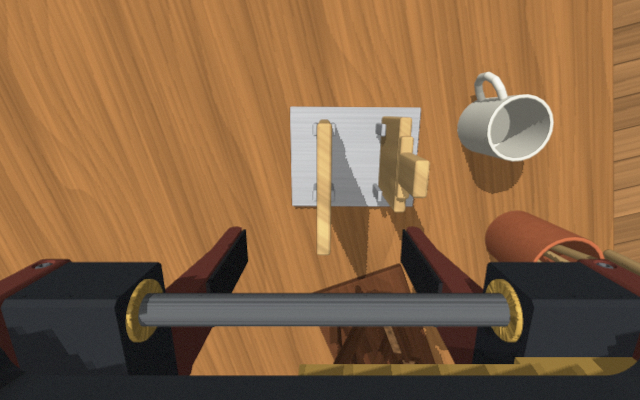

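The wrist view shows the board's top edge as a strip from (324,122) to (323.5,253). The paddle's handle top is at columns 415–428, rows 158–195. I'll triangulate these with the other two views.

Run:
```python
from h import *
from scipy.optimize import least_squares
W=np.load("w1.npz");C={n:eyes.get_image(n) for n in("scene","top")}
V={n:(np.array(d["R"]),np.array(d["t"]),(d["fx"],d["cx"],d["cy"])) for n,d in C.items()};V["w"]=(W["R"],W["t"],W["k"])
def pr(n,X):
    R,t,k=V[n];p=R@X+t;return k[0]*p[:2]/p[2]+k[1:]
P={"b+":dict(w=(324,122),top=(131.2,270),scene=(505.6,188.7)),"b-":dict(w=(323.5,253.5),top=(223.2,293.5),scene=(450,141.5)),
"p+":dict(w=(421,158),top=(164.6,208.7),scene=(449.5,199.8)),"p-":dict(w=(421,195),top=(196.9,217),scene=(435.4,186.4))}
for k,v in P.items():
    r=least_squares(lambda X:np.ravel([pr(n,X)-u for n,u in v.items()]),[550,180,190.]);print(k,r.x.round(1),r.fun.round(1))
```

```text
b+ [528.8 247.4 185.6] [ 0.2  0.9 -0.6  0.1  0.5  0.8]
b- [496.7 122.5 187.9] [ 0.3 -0.3 -0.4  0.6 -0.9 -0.3]
p+ [608.4 196.4 195.1] [ 1.7 -1.1  3.1  1.4  2.8 -0.4]
p- [600.9 159.8 191.3] [-1.1  0.4 -1.2 -1.2 -1.1 -0.1]
```

```bash
python3 jog.py '[[-0.7,0.3,35,0,0,0],[0,0,35,0,0,0],[0,0,35,0,0,0],[0,0,30,0,0,0],[0,0,20,0,0,0]]' 88
python3 jog.py '[[0,0,1,0,0,0],[0,0,0,0,0,0],[0,0,0,0,0,0],[0,0,0,0,0,0],[0,0,0,0,0,0]]' 0
python3 jog.py '[[0,0,0,0,0,0],[0,0,0,0,0,0],[0,0,0,0,0,0]]'
```

```text
t: 2.87
ee_pos: [512.3, 180.3, 171.9]
orientation: [-2.484, -1.922, 0.006]
ft_force: [0.5, 0.6, 0.5]
width: 87.7
grasp_force: 0.0
t: 3.28
ee_pos: [514.6, 182.6, 175.6]
orientation: [2.482, 1.925, 0.004]
ft_force: [0.1, 0.8, -0.1]
width: 58.0
grasp_force: 0.0
t: 3.53
ee_pos: [513.7, 182.7, 174.4]
orientation: [2.482, 1.926, 0.001]
ft_force: [1.0, -0.2, -0.4]
width: 38.2
grasp_force: 0.0
```

```bash
python3 jog.py '[[0,0,0,0,0,0],[0,0,0,0,0,0],[0,0,0,0,0,0],[0,0,0,0,0,0],[0,0,0,0,0,0]]'
python3 jog.py '[[0,0,0,0,0,0],[0,0,0,0,0,0],[0,0,0,0,0,0],[0,0,0,0,0,0]]'
```

```text
t: 3.95
ee_pos: [513.5, 182.6, 173.8]
orientation: [-2.482, -1.926, 0.0]
ft_force: [0.3, 0.3, 0.3]
width: 13.7
grasp_force: 30.0
t: 4.28
ee_pos: [513.5, 182.6, 173.8]
orientation: [-2.482, -1.926, 0.0]
ft_force: [-0.1, 0.5, -1.2]
width: 13.7
grasp_force: 30.0
```

```bash
python3 jog.py '[[0,0,-15,0,0,0],[0,0,-35,0,0,0],[0,0,-35,0,0,0],[0,0,-35,0,0,0],[0,0,-35,0,0,0]]'
python3 jog.py '[[0,0,-10,0,0,0],[0,0,0,0,0,0]]'
python3 - <<'E'
from h import *
t=slope(12,73,245);print(t);rows(t,Rstand,14)
E
```

```text
t: 4.7
ee_pos: [512.9, 182.3, 330.0]
orientation: [-2.482, -1.926, 0.002]
ft_force: [1.2, 0.7, -2.6]
width: 13.6
grasp_force: 30.0
t: 4.87
ee_pos: [514.8, 183.0, 341.6]
orientation: [2.481, 1.925, 0.009]
ft_force: [-0.3, -0.1, -3.4]
width: 13.7
grasp_force: 30.0
[ 443.54855345 -102.447686    239.94191163]
14 rows of [-21.1, -5.1, 5.9, -0.0366, 0.0067, -0.0256] pos [514.8 183.  341.6] t 4.87
```

Run:
```python
from h import *
t=slope(12,73,335);print(t);rows(t,Rstand,15)
```

```text
[ 398.85103192 -107.6564832   317.88419797]
15 rows of [-20.1, -6.4, -0.3, -0.0342, 0.0063, -0.0239] pos [514.8 183.  341.6] t 4.87
```

```bash
python3 jog.py '[[-20.1,-6.4,-0.3,-0.0342,0.0063,-0.0239],[-20.1,-6.4,-0.3,-0.0342,0.0063,-0.0239],[-20.1,-6.4,-0.3,-0.0342,0.0063,-0.0239],[-20.1,-6.4,-0.3,-0.0342,0.0063,-0.0239],[-20.1,-6.4,-0.3,-0.0342,0.0063,-0.0239]]'
python3 jog.py '[[-20.1,-6.4,-0.3,-0.0342,0.0063,-0.0239],[-20.1,-6.4,-0.3,-0.0342,0.0063,-0.0239],[-20.1,-6.4,-0.3,-0.0342,0.0063,-0.0239],[-20.1,-6.4,-0.3,-0.0342,0.0063,-0.0239],[-20.1,-6.4,-0.3,-0.0342,0.0063,-0.0239]]'
python3 jog.py '[[-20.1,-6.4,-0.3,-0.0342,0.0063,-0.0239],[-20.1,-6.4,-0.3,-0.0342,0.0063,-0.0239],[-20.1,-6.4,-0.3,-0.0342,0.0063,-0.0239],[-20.1,-6.4,-0.3,-0.0342,0.0063,-0.0239],[-20.1,-6.4,-0.3,-0.0342,0.0063,-0.0239]]'
python3 jog.py '[[0,0,0,0,0,0],[0,0,0,0,0,0],[0,0,0,0,0,0]]'
python3 - <<'E'
from h import *
rows(slope(12,73,335),Rstand);o=readout.get_obs();print(inslope(o["ee_pos"]),o["ft_force"],o["moment"])
rows(slope(12,73,235),Rstand)
E
```

```text
t: 5.28
ee_pos: [459.9, 89.8, 334.1]
orientation: [2.27, 1.994, 0.192]
ft_force: [0.3, -0.0, -2.7]
width: 13.6
grasp_force: 30.0
t: 5.7
ee_pos: [420.5, -7.3, 325.7]
orientation: [2.051, 2.035, 0.374]
ft_force: [0.6, -0.6, -2.8]
width: 13.6
grasp_force: 30.0
t: 6.12
ee_pos: [395.2, -107.7, 313.1]
orientation: [1.828, 2.053, 0.542]
ft_force: [1.1, 0.9, -2.1]
width: 13.7
grasp_force: 30.0
t: 6.37
ee_pos: [396.5, -107.1, 314.2]
orientation: [1.832, 2.051, 0.541]
ft_force: [0.6, -0.9, -2.6]
width: 13.7
grasp_force: 30.0
1 rows of [-0.8, 3.8, -2.1, -0.0094, -0.0004, -0.0036] pos [ 396.5 -107.1  314.2] t 6.37
[  8.16873731  73.80170071 332.95713747] [ 0.63477711 -0.89619322 -2.61792333] [-0.11558654  0.45872202 -0.02468552]
3 rows of [-0.3, 1.5, 32.6, -0.0031, -0.0001, -0.0012] pos [ 396.5 -107.1  314.2] t 6.37
```

```bash
python3 jog.py '[[-0.8,3.8,0,-0.0094,-0.0004,-0.0036],[0,0,30,0,0,0],[0,0,35,0,0,0],[0,0,27,0,0,0],[0,0,0,0,0,0]]'
python3 jog.py '[[0,0,0,0,0,0],[0,0,0,0,0,0]]'
python3 - <<'E'
from h import *
import cv2
rows(slope(12,73,235),Rstand);o=readout.get_obs();print(inslope(o["ee_pos"]),o["ft_force"],o["moment"])
im=[]
for n,(x,y,w,h),f in (("scene",(215,40,200,185),3),("top",(310,190,250,140),2)):
    d=eyes.get_image(n);im.append(cv2.resize(d["img"][y:y+h,x:x+w,::-1],None,fx=f,fy=f,interpolation=cv2.INTER_CUBIC))
cv2.imwrite("pics/s2.png",im[0])
cv2.imwrite("pics/t2.png",im[1])
E
```

```text
t: 6.78
ee_pos: [446.8, -100.4, 234.0]
orientation: [1.82, 2.055, 0.549]
ft_force: [-1.6, 0.4, -2.9]
width: 13.6
grasp_force: 30.0
t: 6.95
ee_pos: [447.0, -101.9, 238.8]
orientation: [1.816, 2.049, 0.551]
ft_force: [-0.2, -0.2, -1.7]
width: 13.7
grasp_force: 30.0
1 rows of [-0.1, -2.5, 7.3, 0.0037, 0.0001, 0.0044] pos [ 447.  -101.9  238.8] t 6.95
[ 14.43815014  73.14294121 242.33079792] [-0.19432754 -0.16098659 -1.71728672] [-0.05279507  0.43688908 -0.0263663 ]
```

View pics/s2.png

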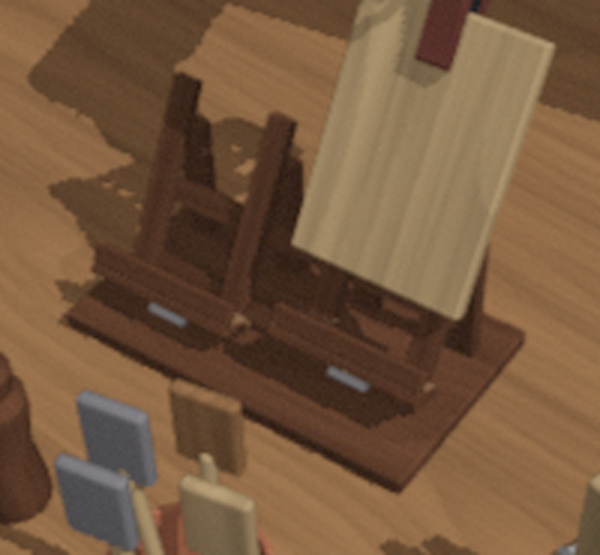

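The board is tilted to the slope above the left ledge. Its lower front corners are at scene px (313,121.7) and (368.3,146.7). I'll compare these with the prediction, then close in to x=12 and lower.

```bash
python3 - <<'E'
from h import *
d=eyes.get_image("scene")
for y in(10,140):
    p=np.array(d["R"])@slope(14.4+7,y,80)+d["t"];print(d["fx"]*p[0]/p[2]+d["cx"],d["fy"]*p[1]/p[2]+d["cy"])
o=readout.get_obs();print(inslope(o["ee_pos"]))
E
python3 jog.py '[[0,-2.4,5,0.0037,0,0.0044],[0,0,5,0,0,0],[0,0,5,0,0,0],[0,0,0,0,0,0],[0,0,0,0,0,0]]'
python3 - <<'E'
from h import *
rows(slope(12,73,212),Rstand);o=readout.get_obs();print(inslope(o["ee_pos"]),o["ft_force"]@Rsl)
E
```

```text
311.5531424247516 121.13233083650644
366.88246881625014 146.61686467565886
[ 14.97183973  72.22299235 243.19303586]
t: 7.52
ee_pos: [452.0, -102.1, 223.6]
orientation: [1.825, 2.046, 0.547]
ft_force: [-0.6, -0.1, -2.5]
width: 13.8
grasp_force: 30.0
1 rows of [0.6, 0.9, 14.6, -0.001, 0.0007, -0.0019] pos [ 452.  -102.1  223.6] t 7.52
[ 11.15297483  72.38287719 226.58581808] [-1.7795806  -0.04620558 -1.9052519 ]
```

```bash
python3 jog.py '[[0.6,0.9,5,0,0,-0.0019],[0,0,5,0,0,0],[0,0,5,0,0,0],[0,0,5,0,0,0],[0,0,3,0,0,0]]'
python3 jog.py '[[0,0,0,0,0,0],[0,0,0,0,0,0]]'
python3 - <<'E'
from h import *
rows(slope(12,73,200),Rstand);o=readout.get_obs();print(inslope(o["ee_pos"]),o["ft_force"]@Rsl)
E
python3 jog.py '[[0,0,1,0,0,0],[0,0,1,0,0,0],[0,0,1,0,0,0],[0,0,1,0,0,0]]'
python3 - <<'E'
from h import *
o=readout.get_obs();print(inslope(o["ee_pos"]),o["ft_force"]@Rsl)
E
```

```text
t: 7.93
ee_pos: [464.4, -100.0, 203.7]
orientation: [1.823, 2.048, 0.547]
ft_force: [-0.3, -0.5, -2.7]
width: 14.0
grasp_force: 30.0
t: 8.1
ee_pos: [464.2, -100.0, 204.1]
orientation: [1.823, 2.048, 0.547]
ft_force: [0.3, -0.4, -2.7]
width: 13.5
grasp_force: 30.0
1 rows of [-0.0, -0.1, 3.6, -0.001, 0.0007, 0.0003] pos [ 464.2 -100.   204.1] t 8.1
[ 12.06520095  73.0286099  203.59401158] [-1.07819846 -0.43091236 -2.43747626]
t: 8.43
ee_pos: [466.3, -100.0, 201.1]
orientation: [1.822, 2.047, 0.547]
ft_force: [0.6, 0.0, -2.4]
width: 13.7
grasp_force: 30.0
[ 12.43242758  72.81452571 199.95054072] [-0.6938511  -0.01799824 -2.3625931 ]
```

```bash
cat > chk.py <<'E'
from h import *
o=readout.get_obs();f=o["ft_force"]@Rsl;print(inslope(o["ee_pos"]).round(1),f.round(1),round(o["grasp_force"],1));sys.exit(bool(f[2]>float(sys.argv[1])))
E
python3 jog.py '[[0,0,1,0,0,0],[0,0,1,0,0,0],[0,0,1,0,0,0]]' >/dev/null; python3 chk.py 0 &&
python3 jog.py '[[0,0,1,0,0,0],[0,0,1,0,0,0],[0,0,1,0,0,0]]' >/dev/null&& python3 chk.py 0 &&
python3 jog.py '[[0,0,1,0,0,0],[0,0,1,0,0,0],[0,0,1,0,0,0]]' >/dev/null&& python3 chk.py 0 &&
python3 jog.py '[[0,0,1,0,0,0],[0,0,1,0,0,0],[0,0,1,0,0,0]]' >/dev/null&& python3 chk.py 0 &&
python3 jog.py '[[0,0,1,0,0,0],[0,0,1,0,0,0],[0,0,1,0,0,0]]' >/dev/null&& python3 chk.py 0 &&
python3 jog.py '[[0,0,1,0,0,0],[0,0,1,0,0,0],[0,0,1,0,0,0]]' >/dev/null&& python3 chk.py 0
```

```text
[ 12.3  72.9 196.8] [-1.5  0.8 -2.1] 30.0
[ 12.3  72.9 193.8] [-1.1  1.5 -2.2] 30.0
[ 12.3  72.9 190.8] [-1.8 -0.5 -2.4] 30.0
[ 12.4  72.8 188. ] [-2.  -1.8 10.6] 30.0
```

```bash
python3 jog.py '[[0,0,-0.5,0,0,0],[0,0,0,0,0,0],[0,0,0,0,0,0],[0,0,0,0,0,0]]' >/dev/null; python3 chk.py 0
python3 jog.py '[[0,-1,0,0,0,0],[0,-1,0,0,0,0],[0,-1,0,0,0,0],[0,0,0,0,0,0]]' >/dev/null; python3 chk.py 0
python3 jog.py '[[0,-1,0,0,0,0],[0,0,0,0,0,0],[0,0,0,0,0,0],[0,0,0,0,0,0]]' >/dev/null; python3 chk.py 0
```

```text
[ 12.4  72.8 188.5] [-2.2 -1.3  5.7] 30.0
[ 10.8  72.5 188.7] [1.8 1.8 6.5] 30.0
[ 10.   72.4 188.7] [2.4 0.9 4.9] 30.0
```

```bash
python3 jog.py '[[0,0,0,0,0,0],[0,0,0,0,0,0],[0,0,0,0,0,0],[0,0,0,0,0,0],[0,0,0,0,0,0]]' 45
python3 jog.py '[[0,0,0,0,0,0],[0,0,0,0,0,0],[0,0,0,0,0,0],[0,0,0,0,0,0]]'; python3 chk.py 100
python3 - <<'E'
from h import *
import cv2
d=eyes.get_image("scene");x,y,w,h=215,40,200,185
cv2.imwrite("pics/s3.png",cv2.resize(d["img"][y:y+h,x:x+w,::-1],None,fx=3,fy=3,interpolation=cv2.INTER_CUBIC))
E
```

```text
t: 10.85
ee_pos: [468.4, -99.6, 188.9]
orientation: [1.823, 2.047, 0.547]
ft_force: [-0.2, -0.1, 0.2]
width: 42.8
grasp_force: 0.0
t: 11.18
ee_pos: [468.5, -99.7, 189.1]
orientation: [1.822, 2.047, 0.547]
ft_force: [-0.5, 0.7, -0.0]
width: 45.1
grasp_force: 0.0
[  8.3  72.9 188.4] [-0.4  0.8  0.2] 0.0
```

View pics/s3.png

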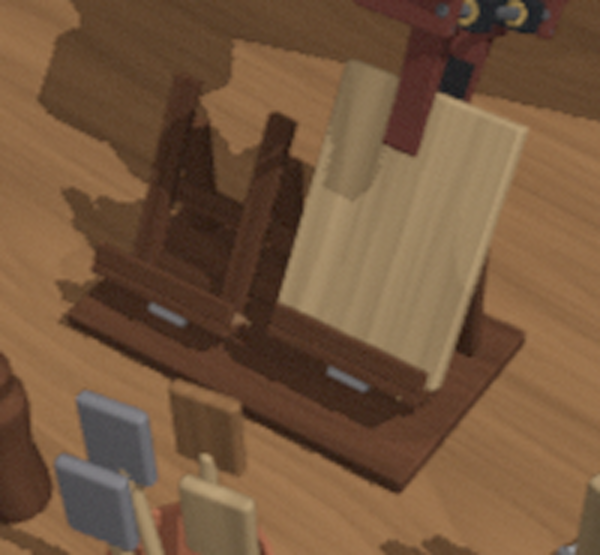

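The board is seated in the left ledge behind the lip and leaning on the slats. Its lower front corners are near scene px (308,142) and (362,169). I'll retract and go to the paddle.

```bash
python3 jog.py '[[0,0,-10,0,0,0],[0,0,-25,0,0,0],[0,0,-35,0,0,0],[0,0,-35,0,0,0],[0,0,-35,0,0,0]]'
python3 - <<'E'
from h import *
d=eyes.get_image("scene")
for y in(10,140):
    p=np.array(d["R"])@slope(10+7,y,26)+d["t"];print(d["fx"]*p[0]/p[2]+d["cx"]+1.5,d["fy"]*p[1]/p[2]+d["cy"]+.3)
rows([603,176,330],down(-.25),12)
E
```

```text
t: 11.65
ee_pos: [397.6, -107.5, 311.1]
orientation: [1.824, 2.048, 0.545]
ft_force: [1.0, -1.4, -0.4]
width: 45.0
grasp_force: 0.0
307.33633865881654 145.6453921317789
360.93071861720347 171.55079689748914
12 rows of [24.7, 15.7, 3.8, 0.0437, -0.0076, 0.0299] pos [ 397.9 -108.3  317. ] t 11.7
```

```bash
python3 jog.py '[[24.7,15.7,3.8,0.0437,-0.0076,0.0299],[24.7,15.7,3.8,0.0437,-0.0076,0.0299],[24.7,15.7,3.8,0.0437,-0.0076,0.0299],[24.7,15.7,3.8,0.0437,-0.0076,0.0299],[24.7,15.7,3.8,0.0437,-0.0076,0.0299]]' 88
python3 jog.py '[[24.7,15.7,3.8,0.0437,-0.0076,0.0299],[24.7,15.7,3.8,0.0437,-0.0076,0.0299],[24.7,15.7,3.8,0.0437,-0.0076,0.0299],[24.7,15.7,3.8,0.0437,-0.0076,0.0299],[24.7,15.7,3.8,0.0437,-0.0076,0.0299]]'
python3 jog.py '[[24.7,15.7,3.8,0.0437,-0.0076,0.0299],[24.7,15.7,3.8,0.0437,-0.0076,0.0299],[0,0,0,0,0,0],[0,0,0,0,0,0],[0,0,0,0,0,0]]'
python3 - <<'E'
from h import *
import cv2
rows([603,176,330],down(-.25),1)
d=eyes.get_image("wrist");R=np.array(d["R"]);t=np.array(d["t"]);np.savez("w2.npz",R=R,t=t,k=[d["fx"],d["cx"],d["cy"]])
cv2.imwrite("pics/w2.png",cv2.resize(d["img"][80:300,200:460,::-1],None,fx=3,fy=2.7,interpolation=cv2.INTER_CUBIC))
E
```

```text
t: 12.12
ee_pos: [460.7, 5.0, 326.1]
orientation: [2.074, 2.032, 0.363]
ft_force: [0.6, -0.9, 0.9]
width: 75.3
grasp_force: 0.0
t: 12.53
ee_pos: [550.8, 122.7, 328.9]
orientation: [2.35, 1.982, 0.127]
ft_force: [0.6, -0.5, 0.1]
width: 88.0
grasp_force: 0.0
t: 12.95
ee_pos: [589.8, 163.4, 324.1]
orientation: [2.454, 1.95, 0.026]
ft_force: [-1.0, -0.1, -0.6]
width: 87.8
grasp_force: 0.0
1 rows of [15.3, 10.1, -5.6, 0.0155, -0.0092, 0.022] pos [589.8 163.4 324.1] t 12.95
```

View pics/w2.png

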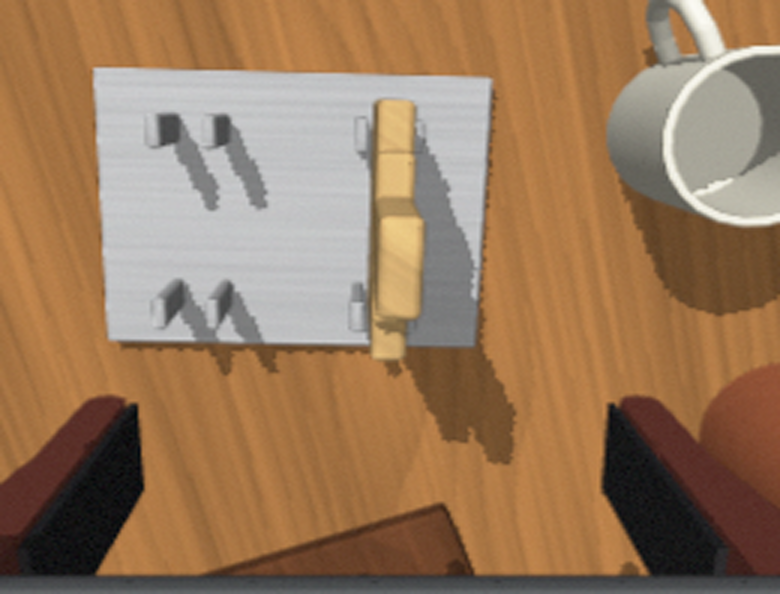

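The handle's top face is centred at wrist px (333.3,178.5). It runs from (334,160) to (332.8,197.4) and stands free of the mug.

Run:
```python
from h import *
W=np.load("w2.npz");R,t,k=W["R"],W["t"],W["k"];C=-R.T@t
for z in(193,197):
    for u in((334,160),(333.3,178.5),(332.8,197.4)):
        v=R.T@np.array([(u[0]-k[1])/k[0],(u[1]-k[2])/k[0],1]);print(z,(C+v*(z-C[2])/v[2]).round(1))
rows([604,176,330],down(-.25),1)
```

```text
193 [607.8 193.5 193. ]
193 [603.5 177.  193. ]
193 [599.1 159.7 193. ]
197 [607.7 194.  197. ]
197 [603.5 177.8 197. ]
197 [599.2 160.7 197. ]
1 rows of [15.9, 11.2, -5.1, 0.0161, -0.0094, 0.0215] pos [589.5 163.1 324.6] t 13.0
```

```bash
python3 jog.py '[[17,10.5,0,0.0161,-0.0094,0.0215],[0,0,0,0,0,0],[0,0,0,0,0,0]]'
python3 - <<'E'
from h import *
rows([603.5,177.5,180],down(-.25),5)
E
```

```text
t: 13.25
ee_pos: [604.1, 177.3, 325.8]
orientation: [2.48, 1.927, 0.003]
ft_force: [-0.8, 0.2, 0.0]
width: 87.7
grasp_force: 0.0
5 rows of [-0.0, -0.2, 29.2, 0.0003, -0.0002, 0.0001] pos [604.1 177.3 325.8] t 13.25
```

```bash
python3 jog.py '[[0,-0.6,30,0,0,0],[0,0,35,0,0,0],[0,0,35,0,0,0],[0,0,30,0,0,0],[0,0,16,0,0,0]]'
python3 jog.py '[[0,0,0,0,0,0],[0,0,0,0,0,0],[0,0,0,0,0,0],[0,0,0,0,0,0],[0,0,0,0,0,0]]' 0
python3 jog.py '[[0,0,0,0,0,0],[0,0,0,0,0,0],[0,0,0,0,0,0],[0,0,0,0,0,0],[0,0,0,0,0,0]]'
python3 jog.py '[[0,0,0,0,0,0],[0,0,0,0,0,0],[0,0,0,0,0,0]]'
```

```text
t: 13.67
ee_pos: [601.1, 176.4, 176.2]
orientation: [-2.48, -1.926, 0.005]
ft_force: [-0.6, 0.0, 0.3]
width: 87.7
grasp_force: 0.0
t: 14.08
ee_pos: [604.9, 178.1, 181.3]
orientation: [2.48, 1.926, 0.006]
ft_force: [-0.3, 0.6, -0.4]
width: 57.8
grasp_force: 0.0
t: 14.5
ee_pos: [604.0, 178.0, 179.4]
orientation: [2.481, 1.927, 0.001]
ft_force: [-0.6, 0.9, -0.4]
width: 24.8
grasp_force: 0.0
t: 14.75
ee_pos: [604.0, 178.0, 179.3]
orientation: [2.481, 1.927, 0.001]
ft_force: [0.4, 0.4, 0.6]
width: 14.0
grasp_force: 30.0
```

```bash
python3 jog.py '[[0,0,-15,0,0,0],[0,0,-35,0,0,0],[0,0,-35,0,0,0],[0,0,-35,0,0,0],[0,0,-35,0,0,0]]'
python3 jog.py '[[0,0,0,0,0,0],[0,0,0,0,0,0]]'
python3 - <<'E'
from h import *
rows([608,-232,335],down(.116),14)
E
```

```text
t: 15.17
ee_pos: [603.4, 177.8, 335.4]
orientation: [-2.481, -1.927, 0.001]
ft_force: [0.5, -0.0, -2.0]
width: 13.7
grasp_force: 30.0
t: 15.33
ee_pos: [604.8, 178.1, 336.4]
orientation: [2.48, 1.926, 0.007]
ft_force: [-0.2, -0.2, -2.7]
width: 14.1
grasp_force: 30.0
14 rows of [-29.3, 2.6, 0.1, 0.0003, -0.0001, -0.0262] pos [604.8 178.1 336.4] t 15.33
```

```bash
python3 jog.py '[[-29.3,2.6,0.1,0,0,-0.0262],[-29.3,2.6,0.1,0,0,-0.0262],[-29.3,2.6,0.1,0,0,-0.0262],[-29.3,2.6,0.1,0,0,-0.0262],[-29.3,2.6,0.1,0,0,-0.0262]]'
python3 jog.py '[[-29.3,2.6,0.1,0,0,-0.0262],[-29.3,2.6,0.1,0,0,-0.0262],[-29.3,2.6,0.1,0,0,-0.0262],[-29.3,2.6,0.1,0,0,-0.0262],[-29.3,2.6,0.1,0,0,-0.0262]]'
python3 jog.py '[[-29.3,2.6,0.1,0,0,-0.0262],[-29.3,2.6,0.1,0,0,-0.0262],[-29.3,2.6,0.1,0,0,-0.0262],[-29.3,2.6,0.1,0,0,-0.0262],[0,0,0,0,0,0]]'
python3 jog.py '[[0,0,0,0,0,0],[0,0,0,0,0,0]]'
python3 - <<'E'
from h import *
o=readout.get_obs();print(o["orientation"],inslope(o["ee_pos"]),slope(12,-75,340))
rows(slope(12,-75,340),Rstand,9)
E
```

```text
t: 15.75
ee_pos: [586.2, 30.6, 331.1]
orientation: [-2.346, -2.085, 0.004]
ft_force: [-0.4, -1.0, -2.3]
width: 13.9
grasp_force: 30.0
t: 16.17
ee_pos: [589.6, -116.3, 330.5]
orientation: [-2.204, -2.233, 0.003]
ft_force: [0.6, 0.3, -2.5]
width: 13.7
grasp_force: 30.0
t: 16.58
ee_pos: [606.7, -235.9, 329.7]
orientation: [-2.089, -2.343, 0.003]
ft_force: [-0.3, 0.6, -2.9]
width: 14.1
grasp_force: 30.0
t: 16.75
ee_pos: [606.5, -230.9, 330.6]
orientation: [-2.087, -2.344, 0.0]
ft_force: [0.3, 0.5, -1.7]
width: 13.9
grasp_force: 30.0
[-2.08683436e+00 -2.34370761e+00  2.28654173e-04] [184.63040253 -73.4850421  250.02387369] [ 413.49899151 -254.95104277  322.21432499]
9 rows of [-0.2, -21.5, -4.1, -0.0584, -0.0003, -0.0001] pos [ 606.5 -230.9  330.6] t 16.75
```

```bash
python3 jog.py '[[-0.2,-21.5,-4.1,-0.0584,0,0],[-0.2,-21.5,-4.1,-0.0584,0,0],[-0.2,-21.5,-4.1,-0.0584,0,0],[-0.2,-21.5,-4.1,-0.0584,0,0],[-0.2,-21.5,-4.1,-0.0584,0,0]]'
python3 jog.py '[[-0.2,-21.5,-4.1,-0.0584,0,0],[-0.2,-21.5,-4.1,-0.0584,0,0],[-0.2,-21.5,-4.1,-0.0584,0,0],[-0.2,-21.5,-4.1,-0.0584,0,0],[0,0,0,0,0,0]]'
python3 jog.py '[[0,0,0,0,0,0],[0,0,0,0,0,0]]'
python3 - <<'E'
from h import *
o=readout.get_obs();print(inslope(o["ee_pos"]))
rows(slope(12,-75,340),Rstand,1)
E
```

```text
t: 17.17
ee_pos: [498.4, -243.5, 340.2]
orientation: [1.945, 2.189, 0.326]
ft_force: [-0.2, -0.1, -1.4]
width: 13.9
grasp_force: 30.0
t: 17.58
ee_pos: [409.8, -253.2, 320.7]
orientation: [1.825, 2.048, 0.554]
ft_force: [-0.2, 0.8, -2.0]
width: 13.7
grasp_force: 30.0
t: 17.75
ee_pos: [414.9, -255.6, 324.2]
orientation: [1.821, 2.047, 0.551]
ft_force: [-0.0, 0.4, -2.0]
width: 14.1
grasp_force: 30.0
[ 14.10593545 -75.83168172 341.05124635]
1 rows of [0.8, -2.1, 1.0, 0.0024, -0.0005, 0.0005] pos [ 414.9 -255.6  324.2] t 17.75
```

```bash
python3 jog.py '[[0.8,-2,15,0.0024,0,0],[0,0,30,0,0,0],[0,0,30,0,0,0],[0,0,25,0,0,0],[0,0,10,0,0,0]]'
python3 jog.py '[[0,0,0,0,0,0],[0,0,0,0,0,0],[0,0,0,0,0,0]]'
python3 - <<'E'
from h import *
o=readout.get_obs();print(inslope(o["ee_pos"]))
rows(slope(12,-75,215),Rstand,1)
import cv2
d=eyes.get_image("scene");x,y,w,h=215,40,200,185
cv2.imwrite("pics/s4.png",cv2.resize(d["img"][y:y+h,x:x+w,::-1],None,fx=3,fy=3,interpolation=cv2.INTER_CUBIC))
E
```

```text
t: 18.17
ee_pos: [469.1, -247.3, 225.2]
orientation: [1.822, 2.053, 0.55]
ft_force: [0.2, 0.1, -2.2]
width: 13.8
grasp_force: 30.0
t: 18.42
ee_pos: [468.0, -249.2, 228.9]
orientation: [1.82, 2.048, 0.55]
ft_force: [-0.4, -0.9, -1.9]
width: 14.1
grasp_force: 30.0
[ 12.78079437 -75.55701194 231.74398248]
1 rows of [0.6, -0.8, 16.7, 0.0015, 0.0, 0.0016] pos [ 468.  -249.2  228.9] t 18.42
```

View pics/s4.png

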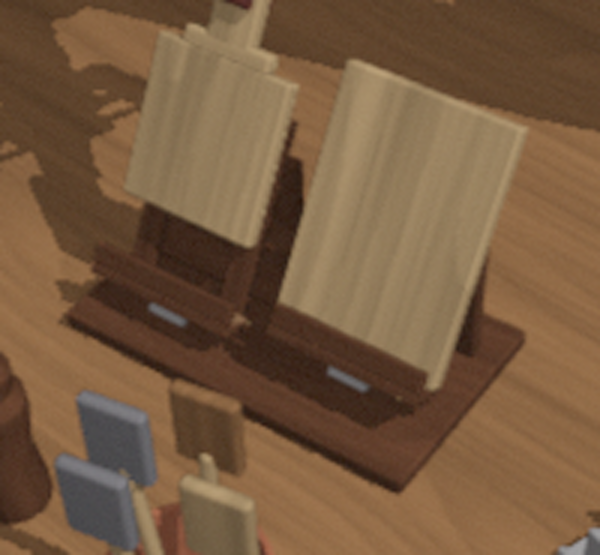

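The paddle hangs handle-up at the slope angle, centred above the right ledge. Its lower edge runs from (126,190) to (252,246) in the crop. The rectangular board is undisturbed, so I'll ease the paddle down.

```bash
python3 jog.py '[[0.6,-0.8,5,0.0015,0,0.0016],[0,0,5,0,0,0],[0,0,5,0,0,0],[0,0,4,0,0,0],[0,0,0,0,0,0]]' >/dev/null; python3 chk.py 0 &&
python3 jog.py '[[0,0,1,0,0,0],[0,0,1,0,0,0],[0,0,1,0,0,0],[0,0,1,0,0,0]]' >/dev/null; python3 chk.py 0.5 &&
python3 jog.py '[[0,0,1,0,0,0],[0,0,1,0,0,0],[0,0,1,0,0,0]]' >/dev/null; python3 chk.py 0.5 &&
python3 jog.py '[[0,0,1,0,0,0],[0,0,1,0,0,0],[0,0,1,0,0,0]]' >/dev/null&& python3 chk.py 0.5 &&
python3 jog.py '[[0,0,1,0,0,0],[0,0,1,0,0,0],[0,0,1,0,0,0]]' >/dev/null&& python3 chk.py 0.5 &&
python3 jog.py '[[0,0,1,0,0,0],[0,0,1,0,0,0],[0,0,1,0,0,0]]' >/dev/null&& python3 chk.py 0.5 &&
python3 jog.py '[[0,0,1,0,0,0],[0,0,1,0,0,0],[0,0,1,0,0,0]]' >/dev/null&& python3 chk.py 0.5 &&
python3 jog.py '[[0,0,1,0,0,0],[0,0,1,0,0,0],[0,0,1,0,0,0]]' >/dev/null&& python3 chk.py 0.5 &&
python3 jog.py '[[0,0,1,0,0,0],[0,0,1,0,0,0],[0,0,1,0,0,0]]' >/dev/null&& python3 chk.py 0.5 &&
python3 jog.py '[[0,0,1,0,0,0],[0,0,1,0,0,0],[0,0,1,0,0,0]]' >/dev/null&& python3 chk.py 0.5
```

```text
[ 10.4 -74.5 211.4] [-1.7  0.8 -1.7] 30.0
[ 10.9 -74.8 208. ] [-1.8  0.1 -2.3] 30.0
[ 10.8 -74.7 205. ] [ 0.2  0.6 -0.8] 30.0
[ 10.8 -74.7 201.9] [-1.3  0.9 -1.4] 30.0
[ 10.8 -74.7 198.9] [-0.8 -0.5 -0.9] 30.0
[ 10.8 -74.7 195.9] [-0.7  0.2 -2. ] 30.0
[ 10.8 -74.7 192.9] [-0.8 -0.1 -2.5] 30.0
[ 10.8 -74.7 189.9] [-0.7 -0.7 -1.2] 30.0
[ 10.8 -74.7 186.9] [-0.1  1.  -1.9] 30.0
[ 10.8 -74.7 183.9] [-0.5 -0.2 -2.1] 30.0
```

```bash
python3 jog.py '[[0,0,1,0,0,0],[0,0,1,0,0,0],[0,0,1,0,0,0]]' >/dev/null&& python3 chk.py 0.5 &&
python3 jog.py '[[0,0,1,0,0,0],[0,0,1,0,0,0],[0,0,1,0,0,0]]' >/dev/null&& python3 chk.py 0.5 &&
python3 jog.py '[[0,0,1,0,0,0],[0,0,1,0,0,0],[0,0,1,0,0,0]]' >/dev/null&& python3 chk.py 0.5 &&
python3 jog.py '[[0,0,1,0,0,0],[0,0,1,0,0,0],[0,0,1,0,0,0]]' >/dev/null&& python3 chk.py 0.5
```

```text
[ 10.8 -74.7 180.9] [-1.2 -0.1 -0.8] 30.0
[ 10.8 -74.7 178. ] [-1.1  0.2  4. ] 30.0
```

```bash
python3 jog.py '[[0,0,0.3,0,0,0],[0,0,0,0,0,0],[0,0,0,0,0,0],[0,0,0,0,0,0]]' >/dev/null; python3 chk.py 0.5
python3 jog.py '[[0,-1,0,0,0,0],[0,-1,0,0,0,0],[0,-0.5,0,0,0,0],[0,0,0,0,0,0],[0,0,0,0,0,0]]' >/dev/null; python3 chk.py 0.5
python3 jog.py '[[0,0,0,0,0,0],[0,0,0,0,0,0],[0,0,0,0,0,0],[0,0,0,0,0,0],[0,0,0,0,0,0]]' 45
python3 jog.py '[[0,0,0,0,0,0],[0,0,0,0,0,0],[0,0,0,0,0,0],[0,0,0,0,0,0]]'; python3 chk.py 9
python3 jog.py '[[0,0,-10,0,0,0],[0,0,-25,0,0,0],[0,0,-30,0,0,0],[0,0,-30,0,0,0],[0,0,-30,0,0,0]]'
python3 jog.py '[[0,0,0,0,0,0],[0,0,0,0,0,0],[0,0,0,0,0,0],[0,0,0,0,0,0]]'
python3 - <<'E'
from h import *
import cv2
d=eyes.get_image("scene");x,y,w,h=185,25,240,185
cv2.imwrite("pics/s5.png",cv2.resize(d["img"][y:y+h,x:x+w,::-1],None,fx=3,fy=3,interpolation=cv2.INTER_CUBIC))
E
```

```text
[ 10.8 -74.7 177.9] [-1.4 -0.4  5.5] 30.0
[  8.9 -75.1 177.9] [3.7 0.7 3.5] 30.0
t: 22.88
ee_pos: [490.6, -245.5, 179.5]
orientation: [1.825, 2.048, 0.548]
ft_force: [0.5, 1.0, 0.1]
width: 42.7
grasp_force: 0.0
t: 23.22
ee_pos: [490.8, -245.6, 179.8]
orientation: [1.825, 2.048, 0.548]
ft_force: [0.1, 0.7, 0.4]
width: 45.2
grasp_force: 0.0
[  8.3 -74.7 177.7] [0.4 0.7 0.2] 0.0
t: 23.63
ee_pos: [427.9, -252.7, 289.0]
orientation: [1.825, 2.048, 0.548]
ft_force: [1.2, -0.8, -0.3]
width: 44.9
grasp_force: 0.0
t: 23.97
ee_pos: [428.8, -252.4, 287.0]
orientation: [1.826, 2.049, 0.549]
ft_force: [0.1, -0.1, 0.5]
width: 45.1
grasp_force: 0.0
```

View pics/s5.png

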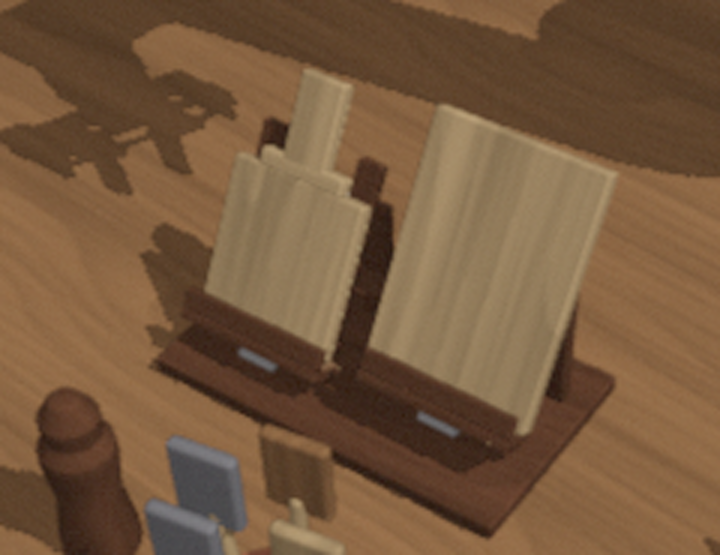

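Both boards rest in their ledges behind the lips and lean parallel on the slats: the paddle handle-up at crop (285,215), the rectangular board at (495,270). The gripper is clear, so I'm handing in.

```bash
python3 -c "
from workcell import ctrl, eyes, readout
print(ctrl.close_job())"
```

```text
the job is handed in; nothing more can be done
None
```

Job handed in at about 24 s: the last picture shows the rectangular board in the left ledge and the paddle, handle up, in the right, both leaning on the slats and released; the arm was kept clear of the crock, mill and mug, and no verdict came back.

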